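# Turn a care guide back by two tabbed cards over its rings

### The arm

A 6-joint arm with a two-finger parallel gripper is mounted at the origin on a cart in front of the work surface, level with it; the furniture and walls round the work are solid. World frame = base frame: x ahead of the robot, y to its left, z up, the work surface at z = 0. Lengths are in m, angles in degrees, forces in N, time in s.
With the tool pointing down it reaches from about 0.4 to 0.825 m from the base axis. Payload 7 kg.
Tool frame: the origin (TCP) lies midway between the tips of the shut fingers; the grasp point (between the pads) lies 19 mm behind it; z points along the fingers, y is the line along which they close (so a half turn about z gives the same grasp; the last joint's range is limited). The gripper opens to 88 mm and grips with 3 to 60 N. Pads are 19 mm wide; open, the fingers measure 130 mm over their backs; the gripper's body (78 mm by 193 mm) begins 47 mm behind the grasp point.
Start: joints at [83.715, 20.546, 0.682, 0, -70.136, -16.507], TCP at [0.261, 0.622, 0.227] pointing down, gripper open.
Joint ranges: [-176.03, 176.03], [-82.01, 121.73], [-58.28, 71.71], [-173.87, 95.51], [-174.79, -0.11], [-173.66, 173.66]. Speed limits (degrees/s): [136.94, 136.94, 172.46, 180, 180, 180].

### API

Orientations are given as [roll, pitch, yaw] about the fixed x, y, z axes, in that order (R = Rz(yaw) Ry(pitch) Rx(roll)).
In Python, from plant import ctrl gives the robot as it stands. The module is installed in compiled form; this text tells all that it offers.
- The arm moves only by the tool send_rows, never from a script. Its argument "plan" is a list that holds one entry, the list of rows, each a list of 6 numbers: the shift along the tool's x, y, z in a scale on which 1.0 is 0.75 m, then the turn, a rotation vector about the tool's x, y, z in normalised numbers (1 is 180 degrees). A call has 1 to 8 rows; each row is the pose to reach, as a shift and turn from the pose commanded when the call began, along the tool's axes at that moment; what a row does not reach only later rows make up. A row lasts 1/12 s, in which the tool goes at most 41.7 mm and 7.16 degrees, less where a joint would pass 70% of its speed; a pose out of reach is approached as far as the arm can. Shift and turn numbers lie between -1 and 1, and a call with a number outside is refused. A call with a gripper value outside its range is refused whole. "fingers" is the opening, from 0 (shut) to 1 (fully open), set as the call begins (left out, the last holds). The fingers move at their own pace and stop on an object; the grip force is fixed at half the most. Time passes only in rows, so rows that repeat a pose let the fingers close. It gives the time, the measured TCP pose, the force, the opening and the grip force at its end, in the units of the state.
- ctrl.get_obs(): the state, without advancing time (a new reading comes with each control period).
- ctrl.snapshot(name): name is "scene" or "top" or "wrist"; returns a dict with "img" (400x640x3 uint8, red, green, blue), "K" (3x3 intrinsics, pixels), "pose" (4x4, takes a point from camera to world coordinates). Camera axes: x right, y down, z forward; pixel columns grow to the right and rows downward; lengths in m; the calibration is good to about 2 mm. A picture is of the moment at which its call begins. There is no depth.
- ctrl.close_job(): hands the job in; it is judged then, once.
The state is a dict: "clock": time; "joint_pos": joint angles; "qvel": joint speeds; "tau": joint torques, N m; "tool_pos": TCP position; "orientation": TCP orientation; "force": force on the tool from outside, world axes, zero at the start; "moment": the same for the moment, N m; "opening": finger opening in m; "gripper_force": force on a finger pad.
Only numpy, scipy, OpenCV 4.12 (cv2) and the standard library are available. Lean on these libraries where they do the work, as an engineer would, in place of code of your own. Each camera call takes 0.05 s, during which the arm holds its last target. There are 200 camera calls.

### The job

The ring-bound care guide lies open two cards too far: turn it back. With the fingertips under their tabs, turn the two upper tabbed cards on the left over the rings, the uppermost first and one at a time, until both lie flat on the right-hand pages; the third card, whose tab is nearest the robot, stays lying on the left. Use a light touch: do not pinch or pick up anything, do not shove the book about, and leave the small things round it alone.

Things in the scene. Friction and masses are not known exactly. Their poses are not given: they have to be found in the camera images.
- guide: Open care guide: loose ring binder, about 1.3 kg in all, flat on the deck. Black covers and spine, 195 mm along x, 330 mm along y (165 each side of the spine), 4 mm thick. Origin: centre of the underside, below the rings. x runs along the spine away from the robot, y to the reader's left, z up. Three white tabbed cards lie on the left (+y): card1 on top, card2, card3 lowest.
- guide_spine (a point): Centre of the rings, on the cards' pivot axis: parallel to the guide's x, 28 mm above its underside. Three steel rings, 20 mm radius, tops 49 mm above the deck. Plain pages are fixed on both covers: 168 mm along x, from 12 to 125 mm either side of the spine, top 26 mm (left) and 17 mm (right) above the deck.
- card1 (a joint): Angle of card1, the uppermost (wash-tub sign, tab farthest from the robot) about the rings' axis: 0 flat on the left-hand pages (start), 1.57 upright, 3.14 flat on the right. Stiff, 170 mm along x, 9 to 127 mm from the axis, 3 mm thick; its middle plane lies 9 mm above the axis. 60 g, light drag: let go short of upright it falls back, past 1.7 it settles on the right by itself.
- card2 (a joint): Angle of card2, the second (triangle sign, middle tab) about the rings' axis: 0 flat on the left-hand pages (start), 1.57 upright, 3.14 flat on the right. Same size as card1, lying 4.5 mm below it (4.5 mm above the axis); lifting it lifts any card lying on it. 60 g, light drag: let go short of upright it falls back, past 1.7 it settles on the right by itself.
- card3 (a joint): Angle of card3, the lowest (square with a circle, tab nearest the robot) about the rings' axis: 0 flat on the left-hand pages (start), 1.57 upright, 3.14 flat on the right. Same size, level with the axis. It must stay at 0. 60 g, light drag: let go short of upright it falls back, past 1.7 it settles on the right by itself.
- card1_tab (a point): Outer edge, middle, mid-thickness of card1's tab: white, 44 mm along book x, 3 mm thick, sticking out 16 mm past the card's edge. Starts at (0.054, 0.143, 0.037) in the guide's frame. Under it is 31 mm of air down to the cover's top; the pages' edge is 17 mm inward. Turns with the card.
- card2_tab (a point): Outer edge, middle, mid-thickness of card2's tab: white, 44 mm along book x, 3 mm thick, sticking out 16 mm past the card's edge. Starts at (0, 0.143, 0.0325) in the guide's frame. Under it is 27 mm of air down to the cover's top; the pages' edge is 17 mm inward. Turns with the card.
- card3_tab (a point): Outer edge, middle, mid-thickness of card3's tab: white, 44 mm along book x, 3 mm thick, sticking out 16 mm past the card's edge. Starts at (-0.054, 0.143, 0.028) in the guide's frame. Under it is 22 mm of air down to the cover's top; the pages' edge is 17 mm inward. Turns with the card.
- stain_dropper: Bystander: brown dropper bottle with a black teat, 33 mm across, 102 mm tall, standing beyond the book. Loose; must stay where it is. Origin at the centre of its underside.
- button_pot: Bystander: small white and red pot, 58 mm across, 50 mm tall, standing left of the book. Loose; must stay where it is. Origin at the centre of its underside.
- peg_a: Bystander: purple clothes peg lying left of the book, 72 x 15 mm, 12 mm high, long side along its y. Loose; must stay where it is. Origin at the centre of its underside.
- spool_2: Bystander: blue thread spool, 32 mm across, 41 mm tall, standing beyond the book. Loose; must stay where it is. Origin at the centre of its underside.

How it is judged:
By the outcome, as a careful person would: the job done as asked, in the order asked, and still so for the second after the job is handed in, with the robot touching nothing.
It also fails if it takes over 48 s, if anything falls off the work surface, if the arm or the gripper's body presses on something with over 40 N, if the wrist force passes 120 N, or if a joint passes its speed limit or range.

## Working session

There is one attempt and no reset: what is moved stays moved. The work goes in short steps, Python scripts to look and compute and a tool call to move; the robot and the scene stay as the last step left them, time stands still between calls to the robot, and variables do not carry over. Pictures are saved under pics/ and viewed, at most 10 in all, crops included, and the job is handed in when it is done.

Besides the shell and the picture viewer there is one more tool, called after "Call:" as name(argument=value, ...) on one line, values as JSON. send_rows: Moves the arm, as the interface text tells. Its arguments: {"type":"object","properties":{"plan":{"type":"array","items":{"type":"array","items":{"type":"array","items":{"type":"number"}}}},"fingers":{"type":"number"}},"required":["plan"]}

```bash
mkdir -p pics
python3 - <<'E'
from plant import ctrl
import cv2,numpy as np
for n in ("top","scene"):
    s=ctrl.snapshot(n);cv2.imwrite(f"pics/{n}0.png",s["img"][:,:,::-1]);np.savez(f"{n}0.npz",**s)
    print(n,s["K"].round(1).tolist(),s["pose"].round(4).tolist())
o=ctrl.get_obs()
print(o)
E
```

```text
top [[462.9, 0.0, 326.0], [0.0, 462.9, 204.2], [0.0, 0.0, 1.0]] [[-0.0484, -0.9748, 0.2178, 0.3492], [-0.9988, 0.0475, -0.0091, 0.1434], [-0.0015, -0.218, -0.976, 1.0205], [0.0, 0.0, 0.0, 1.0]]
scene [[509.9, 0.0, 321.8], [0.0, 509.9, 187.0], [0.0, 0.0, 1.0]] [[-0.9789, 0.1602, -0.1271, 0.7188], [0.2039, 0.8125, -0.5462, 0.8864], [0.0158, -0.5606, -0.828, 1.1792], [0.0, 0.0, 0.0, 1.0]]
{'clock': 0.1, 'joint_pos': array([ 8.37142054e+01,  2.05848156e+01,  6.40539242e-01, -1.67381319e-02,
       -7.01366308e+01, -1.65079915e+01]), 'qvel': array([ 0.00809278, -0.05121667, -0.04441007,  0.0192157 ,  0.09419962,
       -0.00324965]), 'tau': array([-1.07988468e-03, -5.84162164e+01,  2.93750489e+01,  7.01557875e+00,
        1.01015886e-02, -5.26879387e-05]), 'tool_pos': array([0.26135619, 0.62188461, 0.22575944]), 'orientation': array([ 1.79917956e+02, -7.90421327e-03, -2.27994789e+01]), 'force': array([ 0.79010852,  0.40842686, -0.24631797]), 'moment': array([-0.04041919,  0.02174703,  0.00087484]), 'gripper_force': 0.0, 'opening': 0.08741692736724817}
```

View pics/top0.png

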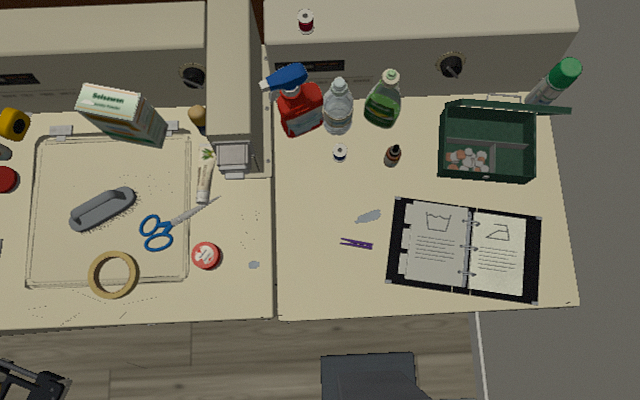

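View pics/scene0.png

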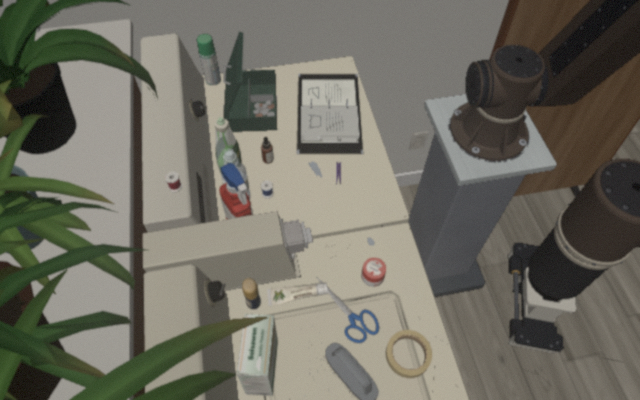

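The top view shows the book at about (388-541, 198-303), with its tabs along the left edge (x≈400-408). The spool is at (340,152), the dropper at (393,155), the peg at (357,243) and the pot at (206,256). Next I'll measure the book.

```bash
cat > h.py <<'E'
import numpy as np,cv2
def ray(s,u,v,z):
    K,P=s["K"],s["pose"];d=P[:3,:3]@np.linalg.inv(K)@np.array([u,v,1.]);c=P[:3,3]
    return c+d*(z-c[2])/d[2]
def proj(s,p):
    P=s["pose"];q=s["K"]@(P[:3,:3].T@(np.array(p)-P[:3,3]));return q[:2]/q[2]
E
python3 - <<'E'
from h import *
for n,box in (("top",(375,185,560,315)),("scene",(290,65,370,160))):
    s=dict(np.load(f"{n}0.npz"));x0,y0,x1,y1=box
    g=s["img"].max(2)[y0:y1,x0:x1]
    m=(g<60).astype(np.uint8)
    _,l,st,_=cv2.connectedComponentsWithStats(m);k=1+st[1:,4].argmax()
    pts=np.argwhere(l==k)[:,::-1]+[x0,y0]
    W=np.array([ray(s,*p,.004)[:2] for p in pts],np.float32)
    r=cv2.minAreaRect(W);print(n,len(pts),r,cv2.boxPoints(r).round(4).tolist())
s=dict(np.load("top0.npz"));im=s["img"][185:315,375:560][:,:,::-1]
cv2.imwrite("pics/crop.png",cv2.resize(im,None,fx=4.3,fy=4.3,interpolation=cv2.INTER_CUBIC))
for nm,u,v in (("peg",357,243),("spool",340,152),("dropper",393,155),("pot",206,256)): print(nm,ray(s,u,v,.02).round(3))
E
```

```text
top 1733 ((0.44299232959747314, -0.25599074363708496), (0.14210252463817596, 0.19290481507778168), 78.86357116699219) [[0.3346000015735626, -0.30709999799728394], [0.5238999724388123, -0.3443000018596649], [0.5514000058174133, -0.20489999651908875], [0.3621000051498413, -0.16760000586509705]]
scene 526 ((0.4841783046722412, -0.044098302721977234), (0.08710110932588577, 0.18384180963039398), 75.82391357421875) [[0.38440001010894775, -0.06379999965429306], [0.5626000165939331, -0.1088000014424324], [0.5839999914169312, -0.024399999529123306], [0.4056999981403351, 0.020600000396370888]]
peg [0.483 0.071 0.02 ]
spool [0.692 0.097 0.02 ]
dropper [ 0.679 -0.023  0.02 ]
pot [0.471 0.399 0.02 ]
```

View pics/crop.png

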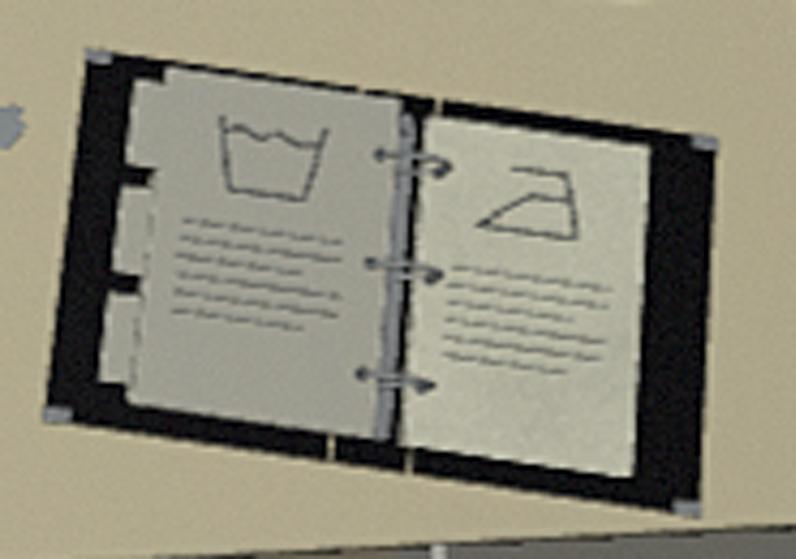

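The crop shows the cover corners at (86,48), (718,138), (700,516) and (45,420). Tab outer edges are at (133,80)-(127,165) for card1, (120,185)-(112,270) for card2 and (105,295)-(99,380) for card3.

Run:
```python
from h import *
s=dict(np.load("top0.npz"))
c=lambda u,v:((u+.5)/4.3-.5+375,(v+.5)/4.3-.5+185)
loc=np.array([[.0975,.165],[.0975,-.165],[-.0975,-.165],[-.0975,.165]])
W=np.array([ray(s,*c(*p),.004)[:2] for p in((86,48),(718,138),(700,516),(45,420))])
print(W.round(4).tolist(),np.linalg.norm(W-np.roll(W,1,0),axis=1))
a=loc;b=W-W.mean(0);th=np.arctan2((a[:,0]*b[:,1]-a[:,1]*b[:,0]).sum(),(a*b).sum())
R=np.array([[np.cos(th),-np.sin(th)],[np.sin(th),np.cos(th)]]);o=W.mean(0)
print("origin",o,"yaw",np.degrees(th),"res",(W-(o+loc@R.T)).round(4).tolist())
for n,z,pts in(("t1",.0385,((133,80),(127,165))),("t2",.034,((120,185),(112,270))),("t3",.0295,((105,295),(99,380)))):
    for p in pts: print(n,((ray(s,*c(*p),z)[:2]-o)@R).round(4))
for p in ((414,164),(404,269),(395,380)): print("ring",((ray(s,*c(*p),.049)[:2]-o)@R).round(4))
t=dict(np.load("scene0.npz"))
for l in loc: print(proj(t,[*(o+R@l),.004]).round(1),end=" ")
for l in ((.054,.143),(0,.143),(-.054,.143)): print("tab world",(o+R@l).round(4))
```

```text
[[0.588, -0.0217], [0.524, -0.3459], [0.3336, -0.3082], [0.3966, 0.0144]] [0.19483529 0.33043227 0.19412335 0.32876051]
origin [ 0.46057286 -0.16536111] yaw -11.067358984609813 res [[0.0001, 0.0004], [-0.0005, 0.0001], [0.0004, 0.0004], [0.0, -0.0008]]
t1 [0.0754 0.144 ]
t1 [0.0315 0.1423]
t2 [0.0218 0.144 ]
t2 [-0.0214  0.1433]
t3 [-0.0337  0.1447]
t3 [-0.0759  0.143 ]
ring [0.0503 0.0031]
ring [-0.0026  0.004 ]
ring [-0.0571  0.0041]
[295.8 152.6] [297.4  73. ] [356.9  73.2] [362.6 152.6] tab world [ 0.541  -0.0354]
tab world [ 0.488 -0.025]
tab world [ 0.435  -0.0147]
```

```bash
cat >> h.py <<'E'
from scipy.spatial.transform import Rotation as Ro
O=np.array([.4606,-.1654,0]);B=Ro.from_euler("z",-11.07,degrees=True).as_matrix()
def state():
    from plant import ctrl
    o=ctrl.get_obs();return o,np.array(o["tool_pos"]),Ro.from_euler("xyz",o["orientation"],degrees=True).as_matrix()
def toolR(a=40):
    c,s=np.cos(np.radians(a)),np.sin(np.radians(a))
    z=np.array([0,-c,-s]);y=np.array([-1.,0,0]);return B@np.c_[np.cross(y,z),y,z]
def rows(targets,a=40):      # TCP targets in guide frame
    o,p,R=state();r=np.degrees(Ro.from_matrix(R.T@toolR(a)).as_rotvec()).round(1).tolist()
    print("t",round(o["clock"],2),"book pos",(B.T@(p-O)).round(4),"F",o["force"].round(1),"J",o["joint_pos"].round(0))
    for t in targets: print((R.T@(O+B@np.array(t)-p)*100).round(2).tolist()+r)
def arc(phis,x,h,r=.134):    # TCP for upper tip corner following the card's underside
    q=np.radians(phis)
    return [[x,r*np.cos(k)-h*np.sin(k)+.0061,.028+r*np.sin(k)+h*np.cos(k)-.0073] for k in q]
E
python3 -c "
from h import *
rows([[.055,.20,.16]])"
```

```text
t 0.1 book pos [-0.3467  0.7344  0.2258] F [ 0.8  0.4 -0.2] J [ 84.  21.   1.  -0. -70. -17.]
[50.19, 44.15, 6.65, -33.9, 41.7, 72.9]
```

Careful with the scale: shifts go in shares of 0.75 m and turns go in shares of 180 degrees. That gives: 24 cm / 75 = 0.32, 21 cm / 75 = 0.28, 34 degrees / 180 = 0.1889.

Call:
send_rows(plan=[[[0.04,0.0347,0,-0.0083,0.0111,0.0222],[0.08,0.0707,0,-0.0194,0.025,0.0444],[0.12,0.1067,0,-0.0306,0.0389,0.0667],[0.16,0.1413,0,-0.0444,0.0528,0.0944],[0.2,0.176,0,-0.0556,0.0667,0.1167],[0.24,0.2107,0,-0.0667,0.0806,0.1417],[0.28,0.2467,0,-0.0778,0.0944,0.1667],[0.32,0.28,0,-0.0889,0.1083,0.1889]]], fingers=0)

```text
clock: 0.77
tool_pos: [0.4017, 0.3338, 0.2267]
orientation: [170.1, -23.1, -55.5]
force: [0.5, -0.4, 0.2]
opening: 0.0399
gripper_force: 0.0
```

```bash
python3 -c "
from h import *
rows([[.055,.20,.2]])"
```

```text
t 0.77 book pos [-0.1536  0.4786  0.2267] F [ 0.5 -0.4  0.2] J [ 70.  16. -15.  12. -81. -42.]
[30.61, 2.46, 16.61, -18.0, 22.1, 38.8]
```

Scaled: 28 cm / 75 = 0.3733, 24.5 cm / 75 = 0.3267, 34.5 degrees / 180 = 0.1917.

Call:
send_rows(plan=[[[0.0467,0.004,0.0253,-0.0111,0.0139,0.0239],[0.0933,0.008,0.0507,-0.0222,0.0278,0.0478],[0.14,0.012,0.076,-0.0333,0.0411,0.0722],[0.1867,0.016,0.1013,-0.0444,0.0556,0.0961],[0.2333,0.02,0.1267,-0.0556,0.0683,0.12],[0.28,0.0227,0.152,-0.0667,0.0822,0.1444],[0.3267,0.0267,0.1773,-0.0778,0.0956,0.1678],[0.3733,0.0307,0.2027,-0.0889,0.1094,0.1917]]])

```text
clock: 1.43
tool_pos: [0.5408, 0.0476, 0.201]
orientation: [177.2, -47.5, -94.6]
force: [1.5, 0.9, 0.4]
opening: 0.0001
gripper_force: 0.0
```

```bash
python3 -c "
from h import *
rows([[.055,.20,.15],[.055,.19,.08],[.055,.18,.0187]])"
```

```text
t 1.43 book pos [0.0378 0.2245 0.201 ] F [1.5 0.9 0.4] J [ 44.  26. -21.  27. -84. -63.]
[-1.99, -1.7, 5.3, -2.0, 2.4, 4.3]
[-6.48, -1.85, 10.76, -2.0, 2.4, 4.3]
[-10.33, -1.98, 15.64, -2.0, 2.4, 4.3]
```

Scaled: 12 cm / 75 = 0.16, 5.3 cm / 75 = 0.0707, 4.3 degrees / 180 = 0.0239.

Call:
send_rows(plan=[[[-0.0133,-0.012,0.036,-0.0056,0.0067,0.0122],[-0.0267,-0.0227,0.0707,-0.0111,0.0133,0.0239],[-0.0467,-0.0233,0.0947,-0.0111,0.0133,0.0239],[-0.0667,-0.024,0.1187,-0.0111,0.0133,0.0239],[-0.0867,-0.0247,0.144,-0.0111,0.0133,0.0239],[-0.1,-0.0253,0.16,-0.0111,0.0133,0.0239],[-0.1,-0.0253,0.16,-0.0111,0.0133,0.0239],[-0.1,-0.0253,0.16,-0.0111,0.0133,0.0239]]])

```text
clock: 2.1
tool_pos: [0.5499, 0.0098, 0.064]
orientation: [179.8, -50.0, -100.7]
force: [-0.4, -0.1, 1.0]
opening: 0.0003
gripper_force: 0.0
```

```bash
python3 -c "
from h import *
rows([[.055,.18,.0187],[.055,.165,.0187],[.055,.14,.0187]])
from plant import ctrl
s=ctrl.snapshot('top');cv2.imwrite('pics/a.png',cv2.resize(s['img'][170:320,330:550,::-1],None,fx=3.6,fy=3.6,interpolation=cv2.INTER_CUBIC))
"
```

```text
t 2.1 book pos [0.054  0.1891 0.064 ] F [-0.4 -0.1  1. ] J [ 40.  37. -27.  30. -72. -73.]
[-2.89, -0.11, 3.6, -0.0, -0.0, 0.2]
[-1.92, -0.11, 4.75, -0.0, -0.0, 0.2]
[-0.32, -0.1, 6.67, -0.0, -0.0, 0.2]
```

View pics/a.png

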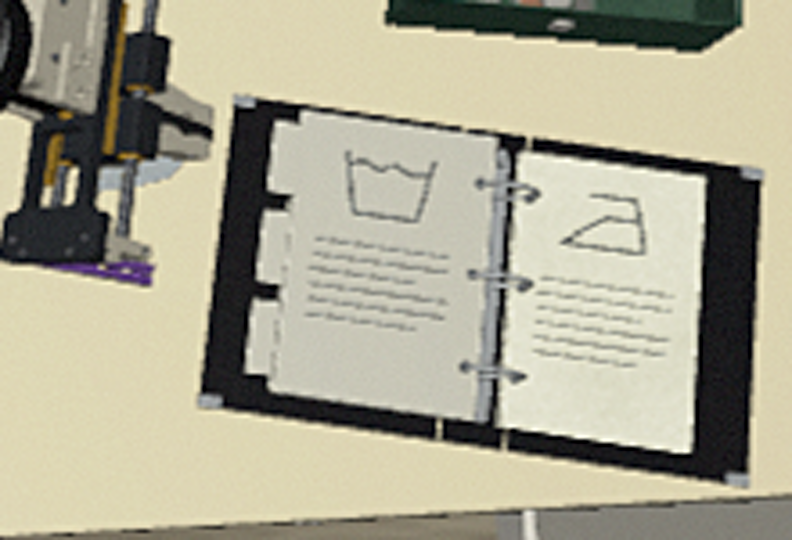

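The closed fingertips are at (213,130), level with tab 1, which starts at (272,120). The peg lies clear below the body. Now I'll go down and insert.

Scaled: 5.8 cm / 75 = 0.0773, 5.4 cm / 75 = 0.072.

Call:
send_rows(plan=[[[-0.0133,-0.0013,0.016,0,0,0],[-0.0267,-0.0013,0.032,0,0,0],[-0.0387,-0.0013,0.048,0,0,0],[-0.032,-0.0013,0.056,0,0,0],[-0.0253,-0.0013,0.0627,0,0,0],[-0.0187,-0.0013,0.072,0,0,0],[-0.0147,-0.0013,0.0773,0,0,0],[-0.0147,-0.0013,0.0773,0,0,0]]])

```text
clock: 2.82
tool_pos: [0.5437, -0.0279, 0.0196]
orientation: [179.9, -49.9, -101.0]
force: [-1.1, -0.2, 0.8]
opening: 0.0004
gripper_force: 0.0
```

```bash
python3 -c "
from h import *
rows([[.055,.14,.0187]]+arc(range(5,36,5),.055,.0075))
"
```

```text
t 2.82 book pos [0.0551 0.1509 0.0196] F [-1.1 -0.2  0.8] J [ 37.  39. -32.  34. -65. -76.]
[0.64, 0.01, 0.89, -0.0, 0.1, 0.1]
[2.33, 0.01, -0.39, -0.0, 0.1, 0.1]
[3.35, 0.01, -0.97, -0.0, 0.1, 0.1]
[4.41, 0.02, -1.45, -0.0, 0.1, 0.1]
[5.52, 0.02, -1.84, -0.0, 0.1, 0.1]
[6.65, 0.02, -2.13, -0.0, 0.1, 0.1]
[7.8, 0.02, -2.32, -0.0, 0.1, 0.1]
[8.97, 0.02, -2.41, -0.0, 0.1, 0.1]
```

Scaled: 3.35 cm / 75 = 0.0447, 1.1 cm / 75 = 0.0147.

Call:
send_rows(plan=[[[0.004,0,0.006,0,0,0],[0.0087,0,0.012,0,0,0],[0.0087,0,0.012,0,0,0],[0.0147,0,0.0067,0,0,0],[0.0227,0,0.0013,0,0,0],[0.0307,0,-0.0053,0,0,0],[0.0373,0,-0.0093,0,0,0],[0.0447,0,-0.0133,0,0,0]]])

```text
clock: 3.48
tool_pos: [0.5417, -0.04, 0.0515]
orientation: [179.9, -49.9, -100.9]
force: [0.3, -0.1, -0.2]
opening: 0.0006
gripper_force: 0.1
```

```bash
python3 -c "
from h import *
rows(arc(range(15,51,5),.055,.0075))
from plant import ctrl
s=ctrl.snapshot('top');cv2.imwrite('pics/b.png',cv2.resize(s['img'][170:320,330:550,::-1],None,fx=3.6,fy=3.6,interpolation=cv2.INTER_CUBIC))
"
```

```text
t 3.48 book pos [0.0555 0.1387 0.0515] F [ 0.3 -0.1 -0.2] J [ 36.  36. -32.  34. -67. -74.]
[1.18, 0.06, -0.33, -0.1, 0.1, 0.1]
[2.28, 0.06, -0.72, -0.1, 0.1, 0.1]
[3.42, 0.06, -1.01, -0.1, 0.1, 0.1]
[4.57, 0.06, -1.2, -0.1, 0.1, 0.1]
[5.74, 0.07, -1.29, -0.1, 0.1, 0.1]
[6.91, 0.07, -1.28, -0.1, 0.1, 0.1]
[8.08, 0.07, -1.17, -0.1, 0.1, 0.1]
[9.23, 0.08, -0.95, -0.1, 0.1, 0.1]
```

View pics/b.png

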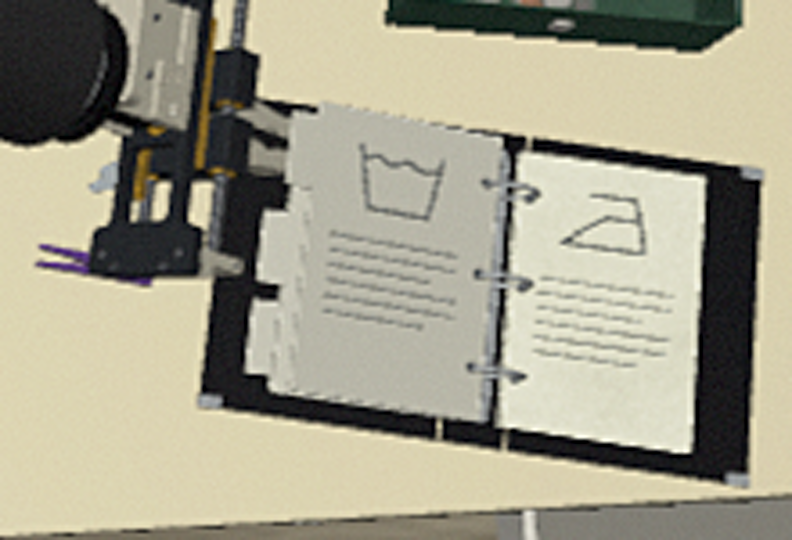

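Card 1 alone is rising on the fingertips: its tab is at (300,150), and tabs 2 and 3 are still at (270,245) and (260,335). Continuing the arc.

Scaled: 9.2 cm / 75 = 0.1227, -1.2 cm / 75 = -0.016.

Call:
send_rows(plan=[[[0.016,0.0007,-0.004,0,0,0],[0.0307,0.0007,-0.0093,0,0,0],[0.0453,0.0007,-0.0133,0,0,0],[0.0613,0.0007,-0.016,0,0,0],[0.076,0.0007,-0.0173,0,0,0],[0.092,0.0007,-0.0173,0,0,0],[0.108,0.0007,-0.016,0,0,0],[0.1227,0.0007,-0.0127,0,0,0]]])

```text
clock: 4.2
tool_pos: [0.5311, -0.0922, 0.1282]
orientation: [179.9, -49.9, -100.9]
force: [0.3, -0.2, -0.1]
opening: 0.0007
gripper_force: 0.1
```

```bash
python3 -c "
from h import *
rows(arc(range(55,91,5),.055,.0075))
"
```

```text
t 4.2 book pos [0.0551 0.0854 0.1282] F [ 0.3 -0.2 -0.1] J [ 33.  28. -34.  36. -71. -69.]
[1.06, 0.01, 0.23, -0.1, 0.1, 0.1]
[2.15, 0.01, 0.64, -0.1, 0.1, 0.1]
[3.21, 0.02, 1.15, -0.1, 0.1, 0.1]
[4.22, 0.02, 1.74, -0.1, 0.1, 0.1]
[5.17, 0.02, 2.42, -0.1, 0.1, 0.1]
[6.06, 0.03, 3.19, -0.1, 0.1, 0.1]
[6.88, 0.03, 4.02, -0.1, 0.1, 0.1]
[7.62, 0.03, 4.93, -0.1, 0.1, 0.1]
```

Scaled: 7.6 cm / 75 = 0.1013, 4.2 cm / 75 = 0.056.

Call:
send_rows(plan=[[[0.0147,0,0.0033,0,0,0],[0.0293,0,0.0087,0,0,0],[0.0427,0,0.0153,0,0,0],[0.056,0,0.0233,0,0,0],[0.0693,0,0.032,0,0,0],[0.0813,0,0.0427,0,0,0],[0.092,0,0.0533,0,0,0],[0.1013,0,0.0653,0,0,0]]])

```text
clock: 4.87
tool_pos: [0.5145, -0.1774, 0.1537]
orientation: [179.9, -49.9, -100.8]
force: [0.6, 0.3, -0.5]
opening: 0.0003
gripper_force: 0.0
```

```bash
python3 -c "
from h import *
rows(arc([95,100,105,110,115],.055,.0075)+[[.055,.06,.19]])
"
```

```text
t 4.87 book pos [ 0.0552 -0.0014  0.1537] F [ 0.6  0.3 -0.5] J [ 25.  23. -40.  42. -68. -67.]
[0.74, 0.03, 0.91, -0.1, 0.1, 0.1]
[1.31, 0.03, 1.93, -0.1, 0.1, 0.1]
[1.79, 0.03, 2.99, -0.1, 0.1, 0.1]
[2.18, 0.03, 4.1, -0.1, 0.1, 0.1]
[2.47, 0.04, 5.23, -0.1, 0.1, 0.1]
[-1.18, 0.01, -7.03, -0.1, 0.1, 0.1]
```

Scaled: 4.8 cm / 75 = 0.064, 4.1 cm / 75 = 0.0547.

Call:
send_rows(plan=[[[0.01,0,0.012,0,0,0],[0.0173,0,0.0253,0,0,0],[0.024,0,0.04,0,0,0],[0.0293,0,0.0547,0,0,0],[0.032,0,0.064,0,0,0],[0.0267,0,0.04,0,0,0],[0.0133,0,0,0,0,0],[0,0,-0.04,0,0,0]]])

```text
clock: 5.53
tool_pos: [0.5183, -0.1542, 0.1728]
orientation: [179.7, -50.0, -100.9]
force: [0.9, 0.0, 0.0]
opening: 0.0008
gripper_force: 0.0
```

```bash
python3 -c "
from h import *
rows([[0.0,.10,.19],[0,.19,.15],[0,.20,.10],[0,.19,.05]])
"
```

```text
t 5.53 book pos [0.0544 0.022  0.1728] F [0.9 0.  0. ] J [ 27.  23. -37.  39. -72. -65.]
[-3.72, 5.45, -7.06, 0.1, 0.0, 0.1]
[-12.57, 5.44, -11.38, 0.1, 0.0, 0.1]
[-17.04, 5.42, -8.93, 0.1, 0.0, 0.1]
[-20.22, 5.41, -4.95, 0.1, 0.0, 0.1]
```

Scaled: -17 cm / 75 = -0.2267, -14.8 cm / 75 = -0.1973.

Call:
send_rows(plan=[[[-0.024,0.036,-0.0467,0,0,0],[-0.0493,0.072,-0.0933,0,0,0],[-0.0893,0.072,-0.1133,0,0,0],[-0.1293,0.072,-0.1333,0,0,0],[-0.168,0.072,-0.1507,0,0,0],[-0.1973,0.072,-0.136,0,0,0],[-0.2267,0.072,-0.12,0,0,0],[-0.2267,0.072,-0.12,0,0,0]]])

```text
clock: 6.2
tool_pos: [0.4989, 0.0315, 0.0974]
orientation: [179.6, -50.1, -100.6]
force: [-0.2, 0.0, -0.4]
opening: 0.0005
gripper_force: 0.0
```

```bash
python3 -c "
from h import *
rows([[0.0,.19,.05],[0,.18,.0145],[0,.151,.0145]])
from plant import ctrl
s=ctrl.snapshot('top');cv2.imwrite('pics/c.png',cv2.resize(s['img'][170:320,330:550,::-1],None,fx=3.6,fy=3.6,interpolation=cv2.INTER_CUBIC))
"
```

```text
t 6.2 book pos [-2.000e-04  2.006e-01  9.740e-02] F [-0.2  0.  -0.4] J [ 45.  32. -29.  26. -75. -74.]
[-2.96, -0.04, 3.85, 0.0, -0.1, 0.3]
[-5.04, -0.05, 6.89, 0.0, -0.1, 0.3]
[-3.19, -0.04, 9.12, 0.0, -0.1, 0.3]
```

View pics/c.png

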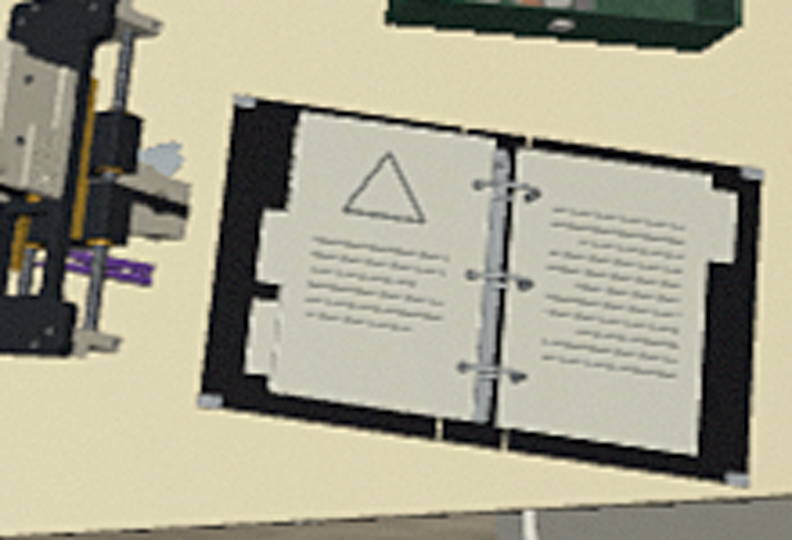

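Card 1 lies flat on the right, with its tab at (725,225), and the book hasn't moved. The triangle card, tab at (270,245), is next.

Scaled: 9.1 cm / 75 = 0.1213, 8.4 cm / 75 = 0.112.

Call:
send_rows(plan=[[[-0.02,0,0.0253,0,0,0],[-0.04,0,0.0507,0,0,0],[-0.0533,0,0.072,0,0,0],[-0.0667,0,0.092,0,0,0],[-0.0587,0,0.1013,0,0,0],[-0.0507,0,0.112,0,0,0],[-0.0427,0,0.1213,0,0,0],[-0.0427,0,0.1213,0,0,0]]])

```text
clock: 6.92
tool_pos: [0.4898, -0.0185, 0.0194]
orientation: [179.9, -49.9, -101.0]
force: [-0.0, -0.3, -0.8]
opening: 0.0004
gripper_force: 0.0
```

```bash
python3 -c "
from h import *
rows([[0,.14,.0145]]+arc([5,7.5,10],0,.003))
"
```

```text
t 6.92 book pos [0.0004 0.1498 0.0194] F [-0.  -0.3 -0.8] J [ 42.  37. -37.  31. -63. -79.]
[0.26, 0.04, 1.06, 0.0, 0.1, 0.1]
[1.9, 0.04, -0.23, 0.0, 0.1, 0.1]
[2.39, 0.04, -0.54, 0.0, 0.1, 0.1]
[2.9, 0.05, -0.84, 0.0, 0.1, 0.1]
```

Scaled: -0.3 cm / 75 = -0.004.

Call:
send_rows(plan=[[[-0.004,0,0.004,0,0,0],[-0.004,0,0.004,0,0,0],[-0.004,0,0.004,0,0,0]]])

```text
clock: 7.17
tool_pos: [0.4908, -0.0163, 0.0139]
orientation: [179.9, -49.9, -100.9]
force: [-0.2, -0.3, 0.2]
opening: 0.0008
gripper_force: 0.0
```

```bash
python3 -c "
from h import *
rows([[0,.14,.0145]]+arc([5,7.5,10],0,.003))
"
```

```text
t 7.17 book pos [0.0011 0.1521 0.0139] F [-0.2 -0.3  0.2] J [ 42.  37. -37.  31. -63. -79.]
[0.83, 0.11, 0.89, -0.1, 0.1, 0.1]
[2.47, 0.11, -0.4, -0.1, 0.1, 0.1]
[2.96, 0.11, -0.72, -0.1, 0.1, 0.1]
[3.46, 0.11, -1.01, -0.1, 0.1, 0.1]
```

Scaled: 3.45 cm / 75 = 0.046, 3 cm / 75 = 0.04.

Call:
send_rows(plan=[[[0.0053,0.0013,0.006,0,0,0],[0.0113,0.0013,0.012,0,0,0],[0.0113,0.0013,0.012,0,0,0],[0.0173,0.0013,0.0067,0,0,0],[0.0253,0.0013,0.0013,0,0,0],[0.0333,0.0013,-0.0053,0,0,0],[0.04,0.0013,-0.0093,0,0,0],[0.046,0.0013,-0.0133,0,0,0]]])

```text
clock: 7.83
tool_pos: [0.4869, -0.0306, 0.0474]
orientation: [179.9, -49.9, -100.9]
force: [-0.6, -0.1, -0.2]
opening: 0.0005
gripper_force: 0.1
```

```bash
python3 -c "
from h import *
rows(arc(range(15,51,5),0,.003))
from plant import ctrl
s=ctrl.snapshot('top');cv2.imwrite('pics/d.png',cv2.resize(s['img'][170:320,330:550,::-1],None,fx=3.6,fy=3.6,interpolation=cv2.INTER_CUBIC))
"
```

```text
t 7.83 book pos [-0.      0.1373  0.0474] F [-0.6 -0.1 -0.2] J [ 41.  34. -38.  31. -65. -78.]
[1.0, -0.0, -0.5, -0.1, 0.1, 0.1]
[2.09, -0.0, -0.93, -0.1, 0.1, 0.1]
[3.21, 0.0, -1.26, -0.1, 0.1, 0.1]
[4.35, 0.0, -1.49, -0.1, 0.1, 0.1]
[5.52, 0.01, -1.62, -0.1, 0.1, 0.1]
[6.68, 0.01, -1.65, -0.1, 0.1, 0.1]
[7.85, 0.01, -1.57, -0.1, 0.1, 0.1]
[9.01, 0.01, -1.4, -0.1, 0.1, 0.1]
```

View pics/d.png

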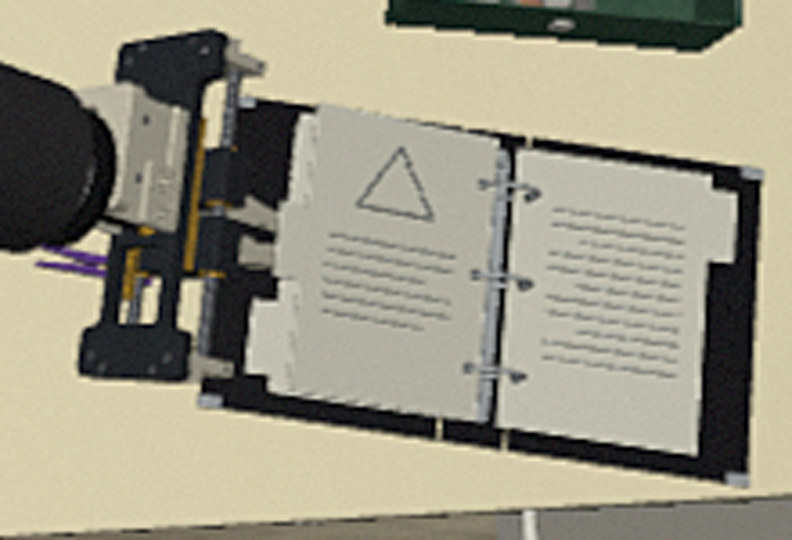

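Card 2, tab at (285,240), is rising alone. Card 3's tab is still at (262,335) and the peg hasn't moved.

Scaled: 9 cm / 75 = 0.12, 7.85 cm / 75 = 0.1047.

Call:
send_rows(plan=[[[0.0133,0,-0.0067,0,0,0],[0.028,0,-0.0127,0,0,0],[0.0427,0,-0.0167,0,0,0],[0.058,0,-0.02,0,0,0],[0.0733,0,-0.0213,0,0,0],[0.0893,0,-0.022,0,0,0],[0.1047,0,-0.0207,0,0,0],[0.12,0,-0.0187,0,0,0]]])

```text
clock: 8.55
tool_pos: [0.4777, -0.0782, 0.1253]
orientation: [179.9, -49.9, -100.9]
force: [-0.0, -0.2, -0.1]
opening: 0.0003
gripper_force: 0.1
```

```bash
python3 -c "
from h import *
rows(arc(range(55,91,5),0,.003))
"
```

```text
t 8.55 book pos [-0.      0.0889  0.1253] F [-0.  -0.2 -0.1] J [ 38.  25. -39.  33. -70. -72.]
[1.06, 0.0, 0.2, -0.1, 0.1, 0.1]
[2.17, 0.01, 0.57, -0.1, 0.1, 0.1]
[3.24, 0.01, 1.04, -0.1, 0.1, 0.1]
[4.27, 0.01, 1.6, -0.1, 0.1, 0.1]
[5.24, 0.01, 2.25, -0.1, 0.1, 0.1]
[6.16, 0.02, 2.98, -0.1, 0.1, 0.1]
[7.0, 0.02, 3.79, -0.1, 0.1, 0.1]
[7.77, 0.02, 4.67, -0.1, 0.1, 0.1]
```

Scaled: 7.75 cm / 75 = 0.1033, 2.25 cm / 75 = 0.03.

Call:
send_rows(plan=[[[0.014,0,0.0027,0,0,0],[0.0287,0,0.008,0,0,0],[0.0433,0,0.014,0,0,0],[0.0567,0,0.0213,0,0,0],[0.07,0,0.03,0,0,0],[0.082,0,0.04,0,0,0],[0.0933,0,0.0507,0,0,0],[0.1033,0,0.062,0,0,0]]])

```text
clock: 9.22
tool_pos: [0.4613, -0.1624, 0.1538]
orientation: [179.9, -49.9, -100.8]
force: [0.6, -0.4, 0.2]
opening: 0.0004
gripper_force: 0.0
```

```bash
python3 -c "
from h import *
rows(arc([95,100,105,110,113],0,.003))
"
```

```text
t 9.22 book pos [0.0002 0.0031 0.1538] F [ 0.6 -0.4  0.2] J [ 30.  20. -45.  39. -68. -69.]
[0.76, 0.02, 0.88, -0.1, 0.1, 0.1]
[1.37, 0.02, 1.88, -0.1, 0.1, 0.1]
[1.89, 0.02, 2.92, -0.1, 0.1, 0.1]
[2.31, 0.03, 4.01, -0.1, 0.1, 0.1]
[2.52, 0.03, 4.68, -0.1, 0.1, 0.1]
```

Scaled: 4.7 cm / 75 = 0.0627, 4 cm / 75 = 0.0533.

Call:
send_rows(plan=[[[0.01,0,0.012,0,0,0],[0.018,0,0.0253,0,0,0],[0.0253,0,0.0387,0,0,0],[0.0307,0,0.0533,0,0,0],[0.0333,0,0.0627,0,0,0],[0.0267,0,0.04,0,0,0],[0.0133,0,0,0,0,0],[0,0,-0.04,0,0,0]]])

```text
clock: 9.88
tool_pos: [0.4651, -0.1393, 0.1729]
orientation: [179.7, -50.0, -100.9]
force: [1.2, 0.1, 0.4]
opening: 0.0008
gripper_force: 0.0
```

Call:
send_rows(plan=[[[-0.0133,0,-0.04,0,0,0],[-0.0267,0,-0.08,0,0,0],[-0.04,0,-0.12,0,0,0],[-0.0533,0,-0.16,0,0,0],[-0.0667,0,-0.2,0,0,0],[-0.0667,0,-0.2,0,0,0],[-0.0667,0,-0.2,0,0,0],[-0.0667,0,-0.2,0,0,0]]])

```text
clock: 10.55
tool_pos: [0.4937, 0.0051, 0.2308]
orientation: [179.8, -50.0, -100.8]
force: [-0.4, -0.6, -0.2]
opening: 0.0005
gripper_force: 0.0
```

```bash
python3 -c "
from h import *
rows([])
from plant import ctrl
s=ctrl.snapshot('top');cv2.imwrite('pics/e.png',cv2.resize(s['img'][130:320,310:560,::-1],None,fx=3.1,fy=3.1,interpolation=cv2.INTER_CUBIC))
"
```

```text
t 10.55 book pos [-2.000e-04  1.737e-01  2.308e-01] F [-0.4 -0.6 -0.2] J [ 44.  22. -26.  26. -87. -67.]
```

View pics/e.png

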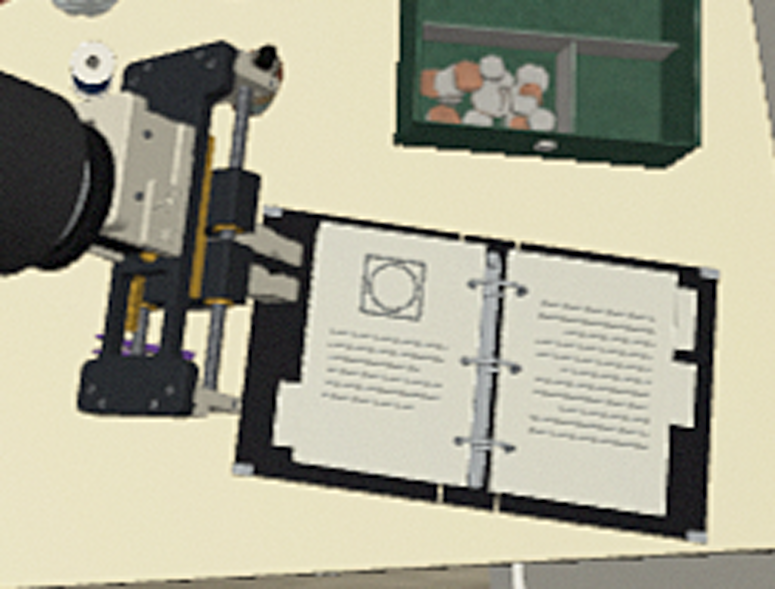

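Cards 1 and 2 lie flat on the right, with tabs at (685,315) and (683,395). Card 3, the square with a circle, lies on the left with its tab at (285,415), and the arm is clear. Handing in.

```bash
python3 -c "
from plant import ctrl
print(ctrl.close_job())"
```

```text
the job is handed in; nothing more can be done
None
```

I turned card 1 and then card 2 over the rings; the last picture shows both flat on the right, card 3 still on the left and the book not visibly moved, and I handed in at about 10.6 s with the arm clear.

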